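# Close up the field kit case

## Task

Close up the open field kit case by pushing alone, picking nothing up. Push the standing pink carton near its top so that it topples along the case's empty front bay and lies flat inside it; then swing the lid over and press its front edge down until the spring catch snaps over it and holds it shut. Leave the two sample cups in the rear bay and the things round the case where they stand.

Things in the scene. Friction and masses are not known exactly. Their poses are not given: they have to be found in the camera images.
- case: blue-grey field kit case, fixed to the bench, outside 148 (x) x 232 (y) mm, rim 64 mm high, walls 5 mm, inner floor 8 mm high. Origin: centre of the underside; x points from the front long wall (nearer the robot, with the catch) to the rear long wall (with the hinges), y to its left end, z up. A 36 mm high divider at x = 15 to 19 mm parts the front bay from the rear bay (50 mm wide)
- bay_centre (a point): centre of the front bay's floor, axes as the case's; the bay is 84 mm wide (x), 222 mm long (y) and 56 mm deep
- pink_carton: pink carton, 50 (x) x 69 (y) x 142 (z) mm, 0.14 to 0.28 kg, standing at the left (+y) end of the front bay, 5 to 17 mm from the end wall, a broad side facing the free part of the bay. Origin: centre of its underside; z to its top, x along the bay to the right (the case's -y). Pushed right near its top it tips about its lower edge and falls by itself from about 20 degrees
- carton_mid (a point): middle of the carton, 71 mm above its underside; lying flat the carton has 14 to 24 mm to spare at the bay's right end and its upper side is 6 mm below the rim
- lid (a joint): hinge of the case's lid in rad: 0 = shut flat on the rim, about 1.5 = upright; starts at 1.45 to 1.8. A stiff hinge: the lid stays where it is left and moves with 1 to 3 N at its front edge
- lid_hinge (a point): middle of the lid's hinge line, on top of the rear long wall; turns with the lid: x lies in the lid from the free edge to the hinge, y along the hinge, z normal to the outer face. The lid is a plate 151 mm from hinge to free edge, 232 mm along the hinge, 10 mm thick; inner face level with this point, outer face 10 mm along z
- lid_edge (a point): middle of the lid's free front edge, on the outer face (the upper face when shut; it faces away from the robot when the lid stands open)
- catch_nose (a point): round nose of the black spring catch at the middle of the case's front wall; the catch is 30 mm wide (along y), reaches 12 mm out in front of the wall and up to 80 mm above the bench. The nose meets the closing lid's front edge at a lid value of about 0.08 and snaps over it at a press of roughly 4 to 8 N
- cup_a: sample cup, 39 mm across, 48 mm high, white cap, loose in the rear bay, nearer its right end. Origin: centre of its underside, z up
- cup_b: sample cup, 39 mm across, 48 mm high, white cap, loose in the rear bay, nearer its middle or left. Origin: centre of its underside, z up
- timer: bystander: white lab timer, 62 x 62 x 18 mm, behind the case's left end. Origin: centre of its underside
- stain_bottle: bystander: brown bottle with a black cap, 48 mm across, 105 mm high, behind the case on the right. Origin: centre of its underside
- marker_red: bystander: white marker with a red cap, 135 mm long, 17 mm thick, lying near the front edge of the bench on the right. Origin: centre of its underside
Not all that is in view belongs to the job. There is more than one size of the pink_carton; the job needs the largest.

How it is judged:
On the way, in this order (a step that is already met when the one before it is completed fails the run):
1. the carton lies flat in the front bay while the lid is still open (angle between pink_carton's own z axis and vertical between 1.47 and 1.67 rad and height (world z) of carton_mid below 0.038 m and linear speed of pink_carton below 0.05 m/s and value of joint lid above 1 rad), for 0.2 s.
2. the lid is down on the rim and snapped under the catch (value of joint lid below 0.025 rad), for 0.2 s.
At the end, for the whole second after the job is handed in: The carton lies on its broad side in the front bay (flat to 0.1 rad, along the bay to 0.2 rad, middle under 38 mm high), at rest; the lid is snapped shut (joint under 0.025 rad) and stays so; the cups stand upright and, like the timer, bottle and marker, within 20 mm of where they stood (value of joint lid below 0.025 rad and angle between pink_carton's own z axis and vertical between 1.47 and 1.67 rad and height (world z) of carton_mid below 0.038 m and x of carton_mid in the frame of bay_centre between -0.015 and 0.015 m and y of carton_mid in the frame of bay_centre between -0.046 and 0.046 m and angle between the z axis of pink_carton and the y axis of case, either way round below 0.2 rad and linear speed of pink_carton below 0.02 m/s and angle between each of cup_a, cup_b's own z axis and vertical below 0.2 rad and distance of each of cup_a, cup_b, timer, stain_bottle, marker_red from where it was at the start of the episode below 0.02 m); the robot touches nothing.
It fails at once if the carton is lifted (its middle rises over 20 mm higher than when it stands, or, once down, leaves the bay) (height (world z) of carton_mid above 0.099 m or (angle between pink_carton's own z axis and vertical above 1.35 rad and height (world z) of carton_mid above 0.07 m)).
It fails at once if a sample cup is lifted, moved or tipped (distance of any of cup_a, cup_b from where it was at the start of the episode above 0.02 m or angle between any of cup_a, cup_b's own z axis and vertical above 0.3 rad).
It fails at once if the timer, bottle or marker is moved (distance of any of timer, stain_bottle, marker_red from where it was at the start of the episode above 0.02 m).
It also fails if it takes over 51 s, if anything falls off the work surface, if the arm or the gripper's body presses on something with over 40 N, if the wrist force passes 120 N, or if a joint passes its speed limit or range.

## Robot

A 7-joint arm with a two-finger parallel gripper is mounted at the origin on a cart in front of the work surface, level with it; the furniture and walls round the work are solid. World frame = base frame: x ahead of the robot, y to its left, z up, the work surface at z = 0. Lengths are in m, angles in rad, forces in N, time in s.
With the tool pointing down it reaches from about 0.35 to 0.9 m from the base axis. Payload 8.1 kg.
Tool frame: the origin (TCP) lies on the centre line of the jaws, within the pads' length; the fingertips stand 19 mm ahead of it and the grasp point (between the pads) is the TCP; z points along the fingers, y is the direction in which the jaws open and shut (so a half turn about z gives the same grasp; the last joint's range is limited). The gripper opens to 92 mm and grips with 3 to 60 N. Pads are 19 mm wide; open, the fingers measure 130 mm over their backs; the gripper's body (75 mm by 190 mm) begins 47 mm behind the grasp point.
Start: joints at [-1.382, 0.434, 0.025, 1.573, -0.012, 1.134, -0.075], TCP at [0.18, 0.599, 0.246] pointing down, gripper open.
Joint ranges: [-2.62, 2.62], [-0.44, 2.09], [-1.27, 1.32], [0.08, 2.57], [-1.32, 4.46], [0.12, 2], [-2.74, 2.74]. Speed limits (rad/s): [2.22, 2.22, 3.01, 3.01, 3.14, 3.14, 3.14].

## Interface

Orientations are given as a rotation vector (axis times angle).
In Python, from cell import monitor, imaging, workorder, outline_of gives the robot as it stands.
- The arm moves only by the tool move_arm, never from a script. Its argument "series" is a list of rows, each a list of 6 numbers: the shift along the world's x, y, z in cm, then the turn, a rotation vector about the world's x, y, z in degrees. A call has 1 to 8 rows; each row shifts and turns the commanded pose from where the row before left it; what a row does not reach is not made up. A row lasts 1/10 s, in which the tool goes at most 50 mm and 8.59 degrees, less where a joint would pass 70% of its speed; a pose out of reach is approached as far as the arm can. A call with a gripper value outside its range is refused whole. "grip" is the opening, from 0 (shut) to 1 (fully open), set as the call begins (left out, the last holds). The fingers move at their own pace and stop on an object; "force" is the grip in N (left out, the last holds). Time passes only in rows, so rows that do not move let the fingers close. It gives the time, the measured TCP pose, the force and the opening at its end, in the units of the state.
- monitor.observe(): the state, without advancing time (a new reading comes with each control period).
- imaging.get_image(name): name is "side" or "top" or "wrist"; returns a dict with "color" (420x560x3 uint8, red, green, blue), "fx", "fy", "cx", "cy" (pixels), "dist_coeffs" ([k1, k2, p1, p2, k3] as OpenCV has them; the pictures are not rectified), "rvec" (rotation vector, rad) and "tvec" (3), from world to camera coordinates, as OpenCV has them; the wrist camera has in their place "mount" (4x4, takes a point from camera to tool coordinates, whose origin is the TCP and whose axes are the flange's). Camera axes: x right, y down, z forward; pixel columns grow to the right and rows downward; lengths in m; the calibration is good to about 2 mm. A picture is of the moment at which its call begins: read the wrist's pose just before it. There is no depth.
- workorder.sign_off(): hands the job in, once; it reports no verdict.
Trained networks look in the newest picture that a camera, given by its name, has taken for a name from the list of things; names that differ only in an ending like _2 or _b are one class to them, and where a whole thing is asked for, a point or a joint stands for the part that bears it (a point fixed in the world has none). Each returns a list of dicts, best first, with "p" (0 to 1); they miss things now and then, are a little off and sometimes report something else, mostly with a low value. They report only what shows in the picture. A call takes as long as a camera call. They do not tell look-alikes from the thing itself.
- outline_of(camera, thing): "mask" (420x560 bool, what is visible of it) and "rect" ([left, top, width, height] in pixels, round what is visible of it).
The state is a dict: "clock": time; "joints": joint angles; "dq": joint speeds; "joint_efforts": joint torques, N m; "position": TCP position; "ee_rot": TCP orientation; "force": force on the tool from outside, world axes, zero at the start; "ft_torque": the same for the moment, N m; "width": opening from 0.0 (shut) to 1.0 (fully open).
Only numpy, scipy, OpenCV 4.12 (cv2) and the standard library are available. Lean on these libraries where they do the work, as an engineer would, in place of code of your own. Each camera call takes 0.05 s, during which the arm holds its last target. There are 200 camera calls.

## Working session

There is one attempt and no reset: what is moved stays moved. The work goes in short steps, Python scripts to look and compute and a tool call to move; the robot and the scene stay as the last step left them, time stands still between calls to the robot, and variables do not carry over. Pictures are saved under pics/ and viewed, about 8 in all and at most 12, crops included, and the job is handed in when it is done.

Besides the shell and the picture viewer there is one more tool, called after ">>>" by a JSON object that holds its "api" and its "payload", one argument or row to a line. move_arm: Moves the arm, as the interface text tells. Its arguments: {"type":"object","properties":{"series":{"type":"array"},"grip":{"type":"number"},"force":{"type":"number"}},"required":["series"]}

```bash
mkdir -p pics; ls
cat > h.py <<'E'
import numpy as np, cv2
from cell import monitor, imaging, workorder, outline_of
def save(n,im): cv2.imwrite('pics/'+n+'.png',cv2.cvtColor(im,cv2.COLOR_RGB2BGR))
def cam(im):
    K=np.array([[im['fx'],0,im['cx']],[0,im['fy'],im['cy']],[0,0,1.]]);return K,np.array(im['dist_coeffs'],float)
def proj(im,P):
    K,d=cam(im);return cv2.projectPoints(np.array(P,float).reshape(-1,1,3),np.array(im['rvec'],float),np.array(im['tvec'],float),K,d)[0][:,0]
def onplane(im,uv,z):
    K,d=cam(im);R=cv2.Rodrigues(np.array(im['rvec'],float))[0];t=np.array(im['tvec'],float).ravel()
    n=cv2.undistortPoints(np.array(uv,float).reshape(-1,1,2),K,d)[:,0];D=np.c_[n,np.ones(len(n))]@R;C=-R.T@t
    return C+D*((z-C[2])/D[:,2])[:,None]
E
python3 - <<'E'
from h import *
s=monitor.observe();print(s)
ims=[]
for c in ['side','top']:
    im=imaging.get_image(c);ims.append(im)
    R=cv2.Rodrigues(np.array(im['rvec'],float))[0];print(c,'C',-R.T@np.array(im['tvec']).ravel(),'fwd',R[2],im['fx'])
    for t in ['pink_carton','case','lid','catch_nose','cup_a','timer','stain_bottle','marker_red']:
        print(c,t,[(round(o['p'],2),o['rect']) for o in outline_of(c,t)])
    save(c,cv2.resize(im['color'],(784,588)))
E
```

```text
pics
{'clock': 0.0, 'joints': array([-1.38161394,  0.43518641,  0.02494298,  1.57410344, -0.01159826,
        1.13396653, -0.07508441]), 'dq': array([ 8.30541263e-05, -8.44355484e-05, -1.16862162e-04, -7.64380383e-04,
        2.17242395e-04, -2.03919054e-03,  6.56326154e-04]), 'joint_efforts': array([ 1.08860909e-04, -6.67864394e+01,  9.85373519e-01, -3.14445877e+01,
       -6.03921711e-02,  4.33522963e-02,  1.81275191e-04]), 'position': array([0.17968651, 0.59811695, 0.24496485]), 'ee_rot': array([-4.56733604e-01, -3.10811819e+00,  2.38125525e-03]), 'force': array([0.09761129, 0.41207951, 0.69700675]), 'ft_torque': array([-0.02760427, -0.04187153,  0.05004813]), 'width': 1.0030096847314935}
side C [0.2108271  0.27538952 0.735288  ] fwd [ 0.43836255 -0.45205211 -0.77684436] 380.24791659963427
side pink_carton [(0.75, [342.2, 197.1, 32.1, 49.7]), (0.69, [305.2, 167.3, 19.1, 43.5]), (0.63, [236.7, 254.5, 37.8, 69.4]), (0.45, [248.2, 143.3, 18.3, 42.8])]
side case [(0.91, [202.2, 172.9, 153.9, 164.6]), (0.56, [261.4, 256.8, 13.2, 14.1])]
side lid [(0.71, [207.9, 172.4, 113.6, 87.4])]
si
[... 239 characters left out ...]
e marker_red [(0.76, [386.1, 201.7, 39.2, 31.5])]
top C [ 0.53825645 -0.09458197  1.04185619] fwd [ 0.05663222 -0.01228538 -0.99831952] 464.84148317347126
top pink_carton [(0.98, [327.8, 267.9, 31.0, 20.0]), (0.75, [180.4, 243.0, 45.8, 41.3]), (0.68, [194.7, 195.5, 120.4, 56.2])]
top case [(0.71, [194.4, 194.8, 122.1, 124.0]), (0.52, [320.6, 117.5, 25.3, 33.7])]
top lid [(0.75, [195.3, 195.9, 119.9, 55.0]), (0.67, [186.6, 195.6, 128.6, 119.5])]
top catch_nose []
top cup_a [(0.84, [276.4, 245.5, 18.1, 19.7]), (0.5, [230.8, 227.9, 19.1, 17.7])]
top timer [(0.77, [177.7, 140.9, 29.7, 32.3])]
top stain_bottle [(0.78, [320.5, 117.7, 25.2, 32.6])]
top marker_red [(0.76, [362.4, 301.4, 65.2, 6.2])]
```

View pics/side.png

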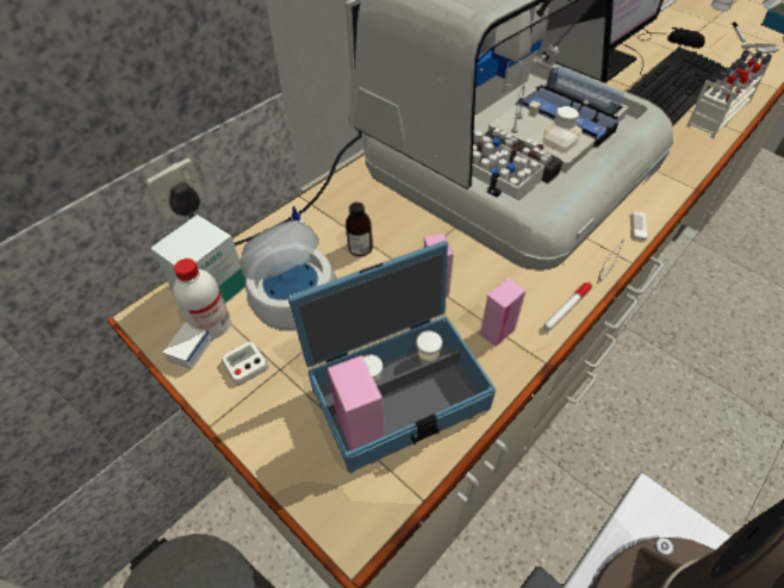

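View pics/top.png

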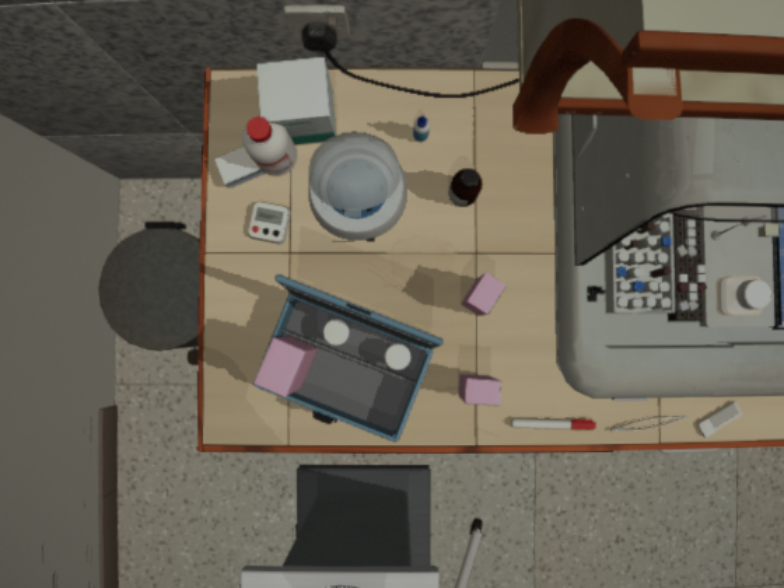

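The pictures show three pink cartons. In the top view (784 px) they are at (288,366) in the case, (486,293) behind it and (482,390) to its right. The one in the case fits the description: largest, and standing at the left end of the front bay. I'll confirm that with enlarged crops and read the case corners from them.

Run:
```python
from h import *
im=imaging.get_image('top');save('tc',cv2.resize(im['color'][185:325,170:360],None,fx=4.2,fy=4.2,interpolation=cv2.INTER_CUBIC))
im=imaging.get_image('side');save('sc',cv2.resize(im['color'][165:345,195:385],None,fx=3.3,fy=3.3,interpolation=cv2.INTER_CUBIC))
```

```text
(no output)
```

View pics/tc.png

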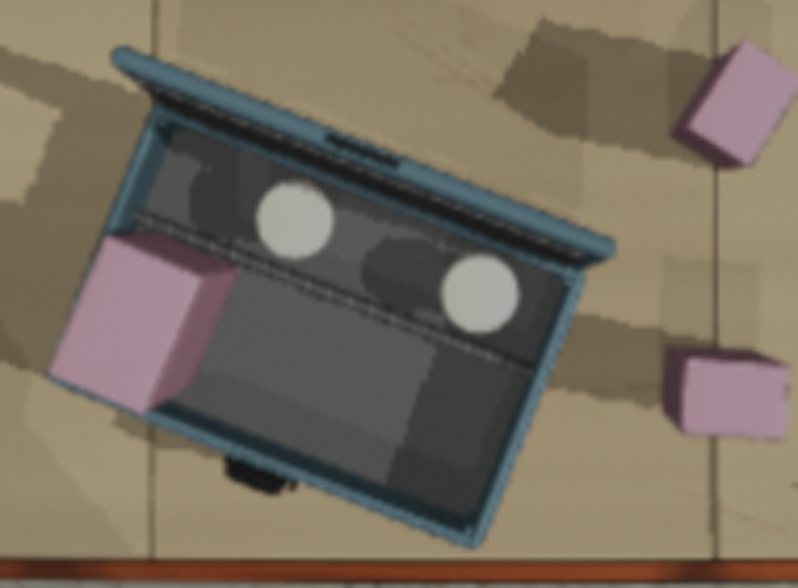

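View pics/sc.png

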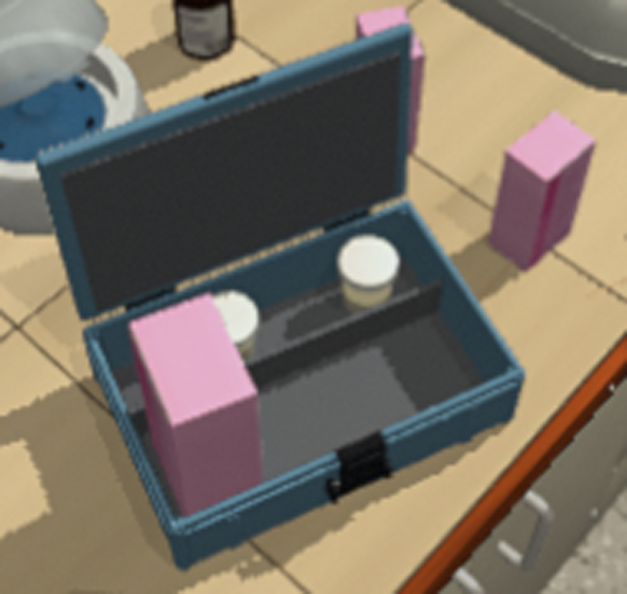

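The in-case carton is clearly the largest: its crop corners are about (110,235), (50,375), (145,412) and (200,282), and the other two are visibly smaller. Next I fit the case, lid and carton poses.

```bash
cat > fit.py <<'E'
from h import *
from scipy.optimize import least_squares
T=imaging.get_image('top');S=imaging.get_image('side')
tc=lambda p:np.array(p,float)/4.2+[170,185]
sc=lambda p:np.array(p,float)/3.3+[195,165]
def W(q,P):
    c,s=np.cos(q[2]),np.sin(q[2]);P=np.array(P,float);return np.c_[q[0]+c*P[:,0]-s*P[:,1],q[1]+s*P[:,0]+c*P[:,1],P[:,2]]
def lidpt(a,y,outer,d=.151): # hinge at x=.074,z=.064
    n=.010*outer;return [.074-d*np.cos(a)+n*np.sin(a)*1,y,.064+d*np.sin(a)+n*np.cos(a)]
F,B,Y=-.074,.074,.116
obsS=[([F,Y,.064],(178,525)),([F,-Y,.064],(520,375)),([B,-Y,.064],(410,205)),([B,Y,.064],(90,325)),([F,-Y,0],(517,415)),([F,Y,0],(185,567))]
obsT=[([F,-Y,.064],(475,547)),([B,-Y,.064],(582,275)),([F,Y,.064],(50,375))]
def res(q):
    a=q[3]
    PS=[o[0] for o in obsS]+[lidpt(a,Y,0),lidpt(a,-Y,0)];uS=[o[1] for o in obsS]+[(40,157),(408,30)]
    PT=[o[0] for o in obsT]+[lidpt(a,Y,1),lidpt(a,-Y,1)];uT=[o[1] for o in obsT]+[(118,48),(612,243)]
    # carton: centre (q4,q5) in case, yaw q6
    c,s=np.cos(q[6]),np.sin(q[6])
    box=[[q[4]+c*x-s*y,q[5]+s*x+c*y,.150] for x,y in [(.0345,.025),(-.0345,.025),(-.0345,-.025),(.0345,-.025)]]
    PT+=box;uT+=[(110,235),(50,375),(145,412),(202,282)]
    PS+=box;uS+=[(210,297),(132,325),(180,418),(258,388)]
    return np.r_[(proj(T,W(q,PT))-tc(uT)).ravel(),(proj(S,W(q,PS))-sc(uS)).ravel()]
r=least_squares(res,[.45,.1,-.4,1.6,-.027,.08,0],loss='soft_l1')
print(r.x.round(4));print(res(r.x).reshape(-1,2).round(1).tolist())
q=r.x
for n,P in dict(carton_top=[q[4],q[5],.15],catch=[-.08,0,.08],lid_edge=lidpt(q[3],0,1),lid_mid_out=lidpt(q[3],-.06,1,.13),bay=[-.027,0,.008]).items(): print(n,W(q,[P])[0].round(3))
s=monitor.observe();R=cv2.Rodrigues(s['ee_rot'])[0];print(s['clock'],R.round(2).tolist())
for t,z in [('cup_a',.056),('timer',.018),('stain_bottle',.105),('marker_red',.017)]:
    for o in outline_of('top',t):
        l,t_,w,h=o['rect'];print(t,o['p'],onplane(T,[(l+w/2,t_+h/2)],z)[0].round(3))
E
python3 fit.py
```

```text
[ 0.4793 -0.0127 -0.3726  1.6366 -0.0237  0.0772 -0.5709]
[[1.1, 1.7], [1.3, 0.5], [-0.6, 1.9], [-0.4, -0.6], [2.8, 0.5], [10.6, 1.0], [-4.2, -11.3], [-11.8, 1.2], [3.9, 11.1], [-1.7, 0.6], [2.0, -2.3], [-0.5, -3.6], [-2.3, -0.6], [-1.3, 0.4], [-1.0, 0.6], [-0.9, 1.1], [2.5, -1.7], [-16.3, -0.9], [-0.1, 24.3], [14.1, -0.7], [-3.7, -25.8]]
carton_top [0.485 0.068 0.15 ]
catch [0.405 0.016 0.08 ]
lid_edge [ 0.567 -0.047  0.214]
lid_mid_out [ 0.544 -0.102  0.193]
bay [ 0.454 -0.003  0.008]
1.1 [[-0.96, 0.29, 0.0], [0.29, 0.96, 0.0], [-0.0, 0.0, -1.0]]
cup_a 0.53 [ 0.538 -0.     0.056]
cup_a 0.49 [ 0.496 -0.093  0.056]
timer 0.57 [0.713 0.112 0.018]
stain_bottle 0.96 [ 0.739 -0.195  0.105]
marker_red 0.81 [ 0.39  -0.341  0.017]
```

```bash
sed -i 's/uS+=\[(210,297),(132,325),(180,418),(258,388)\]/uS+=[(132,325),(180,418),(258,388),(210,297)]/' fit.py; python3 fit.py
```

```text
[ 0.4793 -0.0127 -0.3726  1.6366 -0.0236  0.0763 -0.0301]
[[1.1, 1.7], [1.3, 0.5], [-0.6, 1.9], [-0.4, -0.6], [2.8, 0.5], [-0.7, 0.6], [-0.7, 0.3], [0.5, 1.9], [1.2, -0.3], [-1.7, 0.6], [2.0, -2.3], [-0.5, -3.6], [-2.3, -0.6], [-1.3, 0.4], [-1.0, 0.6], [-0.9, 1.1], [2.5, -1.7], [-1.8, -2.2], [-2.9, 1.4], [0.6, -0.2], [0.4, -3.2]]
carton_top [0.485 0.067 0.15 ]
catch [0.405 0.016 0.08 ]
lid_edge [ 0.567 -0.047  0.214]
lid_mid_out [ 0.544 -0.102  0.193]
bay [ 0.454 -0.003  0.008]
1.4 [[-0.96, 0.29, -0.0], [0.29, 0.96, 0.0], [0.0, 0.0, -1.0]]
cup_a 0.67 [ 0.501 -0.092  0.056]
cup_a 0.6 [ 0.537 -0.001  0.056]
timer 0.55 [0.708 0.112 0.018]
stain_bottle 0.76 [ 0.747 -0.194  0.105]
marker_red 0.93 [ 0.388 -0.342  0.017]
```

>>> {"api": "move_arm", "payload": {
  "series": [
    [2.2, -3.1, 0, 0, 0, -4.5],
    [2.2, -3.1, 0, 0, 0, 0],
    [2.2, -3.1, 0, 0, 0, 0],
    [2.2, -3.1, 0, 0, 0, 0],
    [2.2, -3.1, 0, 0, 0, 0],
    [2.2, -3.1, 0, 0, 0, 0],
    [2.2, -3.1, 0, 0, 0, 0],
    [2.2, -3.1, 0, 0, 0, 0]
  ],
  "grip": 0,
  "force": 30
}}

```text
clock: 2.4
position: [0.3566, 0.3493, 0.246]
ee_rot: [0.578, 3.088, 0.001]
force: [0.1, -1.0, -0.4]
width: 0.354
```

>>> {"api": "move_arm", "payload": {
  "series": [
    [2.6, -3.6, 0, 0, 0, 0],
    [2.6, -3.6, 0, 0, 0, 0],
    [2.6, -3.6, 0, 0, 0, 0],
    [2.6, -3.6, 0, 0, 0, 0],
    [2.6, -3.6, 0, 0, 0, 0],
    [2.4, -3.5, 0, 0, 0, 0],
    [0, 0, -3.0, 0, 0, 0],
    [0, 0, -2.0, 0, 0, 0]
  ]
}}

```text
clock: 3.2
position: [0.5105, 0.1339, 0.1949]
ee_rot: [0.584, 3.086, 0.0]
force: [-0.6, 0.4, -0.2]
width: 0.005
```

>>> {"api": "move_arm", "payload": {
  "series": [
    [0, 0, -3.0, 0, 0, 0],
    [0, 0, -1.4, 0, 0, 0],
    [0, 0, 0, 0, 0, 0],
    [0, 0, 0, 0, 0, 0]
  ]
}}

```text
clock: 3.6
position: [0.5101, 0.1356, 0.1522]
ee_rot: [0.579, 3.088, 0.0]
force: [0.1, 0.0, 0.2]
width: 0.008
```

>>> {"api": "move_arm", "payload": {
  "series": [
    [-0.36, -0.93, 0, 0, 0, 0],
    [-0.36, -0.93, 0, 0, 0, 0],
    [-0.18, -0.47, 0, 0, 0, 0],
    [-0.18, -0.47, 0, 0, 0, 0],
    [-0.18, -0.47, 0, 0, 0, 0],
    [-0.18, -0.47, 0, 0, 0, 0],
    [-0.18, -0.47, 0, 0, 0, 0],
    [-0.18, -0.47, 0, 0, 0, 0]
  ]
}}

```text
clock: 4.4
position: [0.4917, 0.0885, 0.1517]
ee_rot: [-0.578, -3.088, -0.0]
force: [0.0, 0.7, 0.2]
width: 0.004
```

Run:
```python
from h import *
print(monitor.observe()['force'])
im=imaging.get_image('side');save('p1',cv2.resize(im['color'][130:345,180:440],None,fx=2.5,fy=2.5,interpolation=cv2.INTER_CUBIC))
```

```text
[0.01619993 0.69105427 0.21940516]
```

View pics/p1.png

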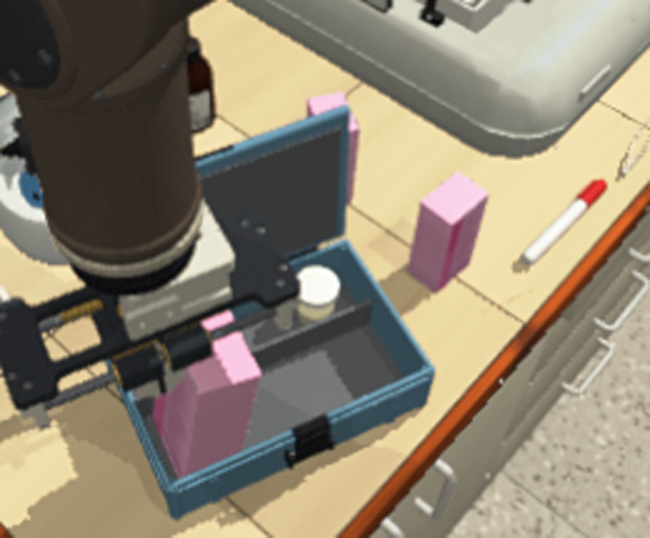

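The carton at (205,405) is tipping to the right about its lower edge, with the fingers on its top. I'll keep pushing slowly.

>>> {"api": "move_arm", "payload": {
  "series": [
    [-0.18, -0.47, 0, 0, 0, 0],
    [-0.18, -0.47, 0, 0, 0, 0],
    [-0.18, -0.47, 0, 0, 0, 0],
    [-0.18, -0.47, 0, 0, 0, 0],
    [-0.18, -0.47, 0, 0, 0, 0],
    [-0.18, -0.47, 0, 0, 0, 0],
    [0, 0, 0, 0, 0, 0],
    [0, 0, 0, 0, 0, 0]
  ]
}}

```text
clock: 5.25
position: [0.481, 0.0605, 0.1518]
ee_rot: [0.579, 3.088, 0.0]
force: [0.5, 0.5, 0.7]
width: 0.001
```

Run:
```python
from h import *
print(monitor.observe()['force'])
for c in ['side','top']:
    im=imaging.get_image(c)
    print([(round(o['p'],2),np.round(o['rect'])) for o in outline_of(c,'pink_carton')])
    if c=='side': save('p2',cv2.resize(im['color'][130:345,180:440],None,fx=2.5,fy=2.5,interpolation=cv2.INTER_CUBIC))
```

```text
[0.47712233 0.53533107 0.71822797]
[(0.69, array([342., 197.,  32.,  48.])), (0.64, array([307., 166.,  21.,  42.])), (0.62, array([248., 242.,  76.,  78.]))]
[(0.95, array([330., 268.,  28.,  23.])), (0.9, array([329., 196.,  35.,  29.])), (0.59, array([222., 251.,  67.,  53.]))]
```

>>> {"api": "move_arm", "payload": {
  "series": [
    [0, 0, 4, 0, 0, 0],
    [0, 0, 4, 0, 0, 0],
    [0, 0, 4, 0, 0, 0],
    [3, -4, 1, 0, 0, 0],
    [3, -4, 0, 0, 0, 0],
    [3, -4, 0, 0, 0, 0],
    [3, -4, 0, 0, 0, 0],
    [0, 0, 0, 0, 0, 0]
  ]
}}

```text
clock: 6.25
position: [0.6024, -0.1057, 0.2809]
ee_rot: [0.589, 3.084, -0.007]
force: [-1.5, 0.3, -0.4]
width: 0.003
```

Run:
```python
from h import *
a=imaging.get_image('side');b=imaging.get_image('top')
A=cv2.resize(a['color'][130:345,180:370],None,fx=2.1,fy=2.1,interpolation=cv2.INTER_CUBIC)
B=cv2.resize(b['color'][150:350,170:360],(399,A.shape[0]),interpolation=cv2.INTER_CUBIC)
save('p3',np.hstack([A,B]));print(A.shape)
```

```text
(452, 399, 3)
```

View pics/p3.png

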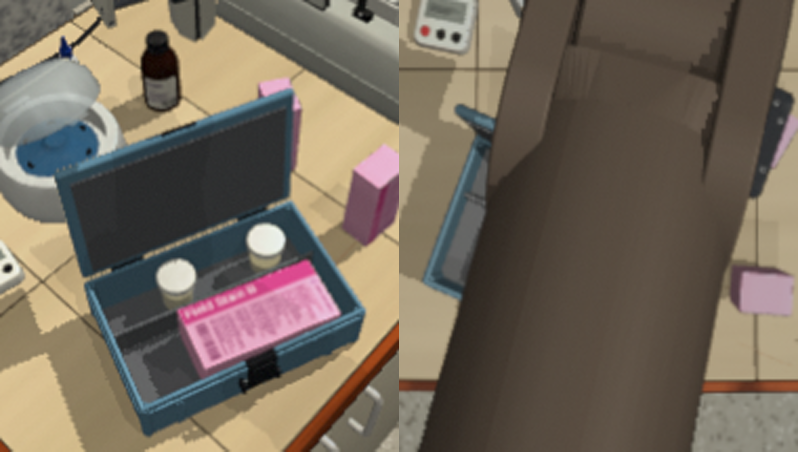

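The carton lies flat along the front bay at (260,315), both cups are upright at (177,280) and (266,243), and the lid is still open. Next I bring the fingers down behind the lid.

>>> {"api": "move_arm", "payload": {
  "series": [
    [0, 0, -3, 0, 0, 0],
    [0, 0, -3, 0, 0, 0],
    [0, 0, -1.7, 0, 0, 0],
    [-1.86, 0.73, 0, 0, 0, 0],
    [-1.86, 0.73, 0, 0, 0, 0],
    [-1.4, 0.55, 0, 0, 0, 0],
    [-1.4, 0.55, 0, 0, 0, 0],
    [0, 0, 0, 0, 0, 0]
  ]
}}

```text
clock: 7.15
position: [0.5335, -0.0706, 0.2048]
ee_rot: [-0.574, -3.088, -0.002]
force: [1.7, -0.6, 0.4]
width: 0.006
```

>>> {"api": "move_arm", "payload": {
  "series": [
    [-1.14, 0.18, -0.3, 0, 0, 0],
    [-1.14, 0.18, -0.3, 0, 0, 0],
    [-1.12, 0.17, -0.45, 0, 0, 0],
    [-1.12, 0.17, -0.5, 0, 0, 0],
    [-1.02, 0.13, -0.65, 0, 0, 0],
    [-1.02, 0.13, -0.65, 0, 0, 0],
    [0, 0, 0, 0, 0, 0]
  ]
}}

```text
clock: 7.85
position: [0.4686, -0.0625, 0.1756]
ee_rot: [-0.576, -3.087, -0.001]
force: [-0.9, -0.0, 0.2]
width: 0.002
```

>>> {"api": "move_arm", "payload": {
  "series": [
    [-0.97, 0.38, -0.7, 0, 0, 0],
    [-0.97, 0.38, -0.7, 0, 0, 0],
    [-0.84, 0.33, -0.95, 0, 0, 0],
    [-0.84, 0.33, -0.95, 0, 0, 0],
    [-0.7, 0.27, -1.15, 0, 0, 0],
    [-0.7, 0.27, -1.15, 0, 0, 0],
    [0, 0, 0, 0, 0, 0]
  ]
}}

```text
clock: 8.55
position: [0.4188, -0.0432, 0.1194]
ee_rot: [-0.576, -3.086, 0.0]
force: [-0.6, -0.0, 0.2]
width: 0.01
```

Run:
```python
from h import *
print(monitor.observe()['force'])
im=imaging.get_image('side');save('p4',cv2.resize(im['color'][130:345,180:440],None,fx=2.5,fy=2.5,interpolation=cv2.INTER_CUBIC))
```

```text
[-0.60196103 -0.04635259  0.23355017]
```

View pics/p4.png

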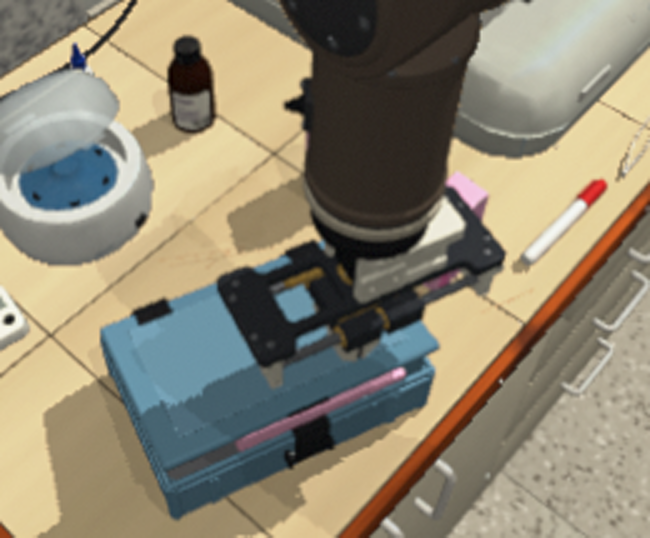

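The lid is nearly down: its front edge runs along (320,410), just above the catch at (312,425). Now I press.

>>> {"api": "move_arm", "payload": {
  "series": [
    [-0.15, 0.06, -0.6, 0, 0, 0],
    [-0.15, 0.06, -0.6, 0, 0, 0],
    [0, 0, -0.4, 0, 0, 0],
    [0, 0, -0.3, 0, 0, 0],
    [0, 0, -0.3, 0, 0, 0],
    [0, 0, 0, 0, 0, 0]
  ]
}}

```text
clock: 9.2
position: [0.4162, -0.0426, 0.0977]
ee_rot: [-0.578, -3.087, 0.0]
force: [0.0, -0.5, -0.4]
width: 0.0
```

>>> {"api": "move_arm", "payload": {
  "series": [
    [0, 0, -0.2, 0, 0, 0],
    [0, 0, -0.1, 0, 0, 0],
    [0, 0, 0, 0, 0, 0]
  ]
}}

```text
clock: 9.5
position: [0.4166, -0.0427, 0.0949]
ee_rot: [0.579, 3.088, -0.0]
force: [0.7, -0.2, 0.6]
width: 0.005
```

>>> {"api": "move_arm", "payload": {
  "series": [
    [0, 0, -0.2, 0, 0, 0],
    [0, 0, -0.1, 0, 0, 0],
    [0, 0, 0, 0, 0, 0]
  ]
}}

```text
clock: 9.8
position: [0.4168, -0.0427, 0.0928]
ee_rot: [0.579, 3.087, 0.001]
force: [-5.2, 0.3, 20.8]
width: 0.006
```

>>> {"api": "move_arm", "payload": {
  "series": [
    [0, 0, -0.1, 0, 0, 0],
    [0, 0, 0, 0, 0, 0],
    [0, 0, 2, 0, 0, 0],
    [0, 0, 4, 0, 0, 0],
    [0, 0, 4, 0, 0, 0],
    [-1, 4, 4, 0, 0, 0],
    [-1, 4, 3, 0, 0, 0],
    [-2, 4, 2, 0, 0, 0]
  ]
}}

```text
clock: 10.6
position: [0.3789, 0.0727, 0.2776]
ee_rot: [0.58, 3.084, 0.003]
force: [1.1, 1.3, -0.8]
width: 0.001
```

>>> {"api": "move_arm", "payload": {
  "series": [
    [-3, 4, 0, 0, 0, 0],
    [-3, 4, 0, 0, 0, 0],
    [-3, 4, 0, 0, 0, 0],
    [-3, 4, 0, 0, 0, 0],
    [-3, 4, 0, 0, 0, 0],
    [0, 4, 0, 0, 0, 0],
    [0, 0, 0, 0, 0, 0]
  ]
}}

```text
clock: 11.3
position: [0.2267, 0.3161, 0.2755]
ee_rot: [-0.57, -3.089, -0.004]
force: [0.7, -0.5, -0.2]
width: 0.005
```

Run:
```python
from h import *
a=imaging.get_image('side');b=imaging.get_image('top')
A=cv2.resize(a['color'][200:345,190:340],(480,464),interpolation=cv2.INTER_CUBIC)
B=cv2.resize(b['color'][100:350,170:340],(316,464),interpolation=cv2.INTER_CUBIC)
save('p5',np.hstack([A,B]))
for t,z in [('timer',.018),('stain_bottle',.105),('marker_red',.017)]:
    for o in outline_of('top',t):
        l,t_,w,h=o['rect'];print(t,round(o['p'],2),onplane(b,[(l+w/2,t_+h/2)],z)[0].round(3))
```

```text
timer 0.95 [0.713 0.111 0.018]
stain_bottle 0.82 [ 0.741 -0.193  0.105]
marker_red 0.77 [ 0.389 -0.34   0.017]
```

View pics/p5.png

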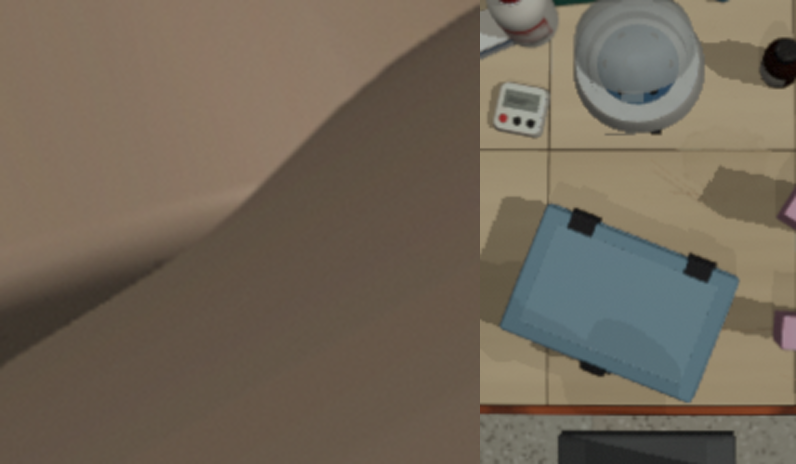

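The top view shows the lid shut at (620,300) and the bystanders where they were. The arm blocks the side camera, so I'll move it away to see the catch.

>>> {"api": "move_arm", "payload": {
  "series": [
    [-1, 4, 0, 0, 0, 0],
    [-1, 4, 0, 0, 0, 0],
    [-1, 4, 0, 0, 0, 0],
    [-1, 4, 0, 0, 0, 0],
    [-1, 4, 0, 0, 0, 0],
    [0, 4, 0, 0, 0, 0],
    [0, 4, 0, 0, 0, 0],
    [0, 0, 0, 0, 0, 0]
  ]
}}

```text
clock: 12.35
position: [0.1778, 0.5945, 0.2741]
ee_rot: [-0.577, -3.087, -0.001]
force: [-0.6, -0.3, 0.0]
width: 0.005
```

Run:
```python
from h import *
a=imaging.get_image('side')
save('p6',cv2.resize(a['color'][215:335,195:345],None,fx=5,fy=5,interpolation=cv2.INTER_CUBIC))
c,s=np.cos(-.3726),np.sin(-.3726)
P=lambda x,y,z:[.4793+c*x-s*y,-.0127+s*x+c*y,z]
for L in (0,.08):
    uv=proj(a,[P(.074-.151*np.cos(L)+.01*np.sin(L),y,.064+.151*np.sin(L)+.01*np.cos(L)) for y in (.116,-.116)])
    print(L,((uv-[195,215])*5).round(0).tolist())
```

```text
0 [[262.0, 545.0], [805.0, 300.0]]
0.08 [[258.0, 529.0], [808.0, 282.0]]
```

View pics/p6.png

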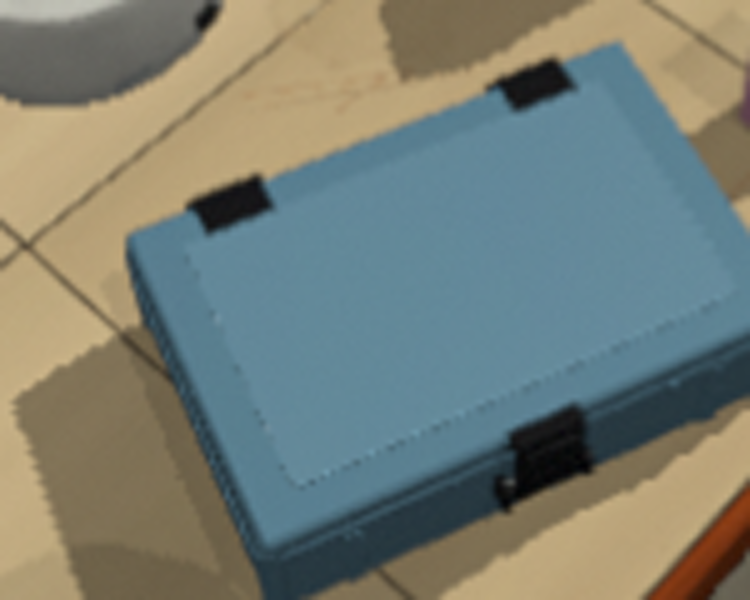

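The lid's front-left corner is at (263,548), against a predicted (262,545) for shut and (258,529) for resting on the nose. The catch nose overlaps the lid edge at (547,425), so the lid is snapped shut and I'm handing in.

```bash
python3 -c "
from cell import workorder
print(workorder.sign_off())"
```

```text
the job is handed in; nothing more can be done
None
```

The case is closed and the job is handed in, at about 12.4 s on the robot's clock. I tipped the largest pink carton along the front bay with the closed fingers, swung the lid over from behind, and pressed its front edge down with about 20 N.

- **Carton:** it lay flat along the bay before the lid moved. It is out of sight now; the lid seated without resistance until it met the rim.
- **Lid:** its front-left corner in the last picture is within 3 px (about 1 mm) of where a shut lid should be. The catch nose shows over its edge, and it stayed shut after I released it. I saw no clear force peak as the catch snapped.
- **Cups:** both stood upright when last seen, just before the lid closed; they can't be seen now.
- **Timer, bottle and marker:** they measured within about 6 mm of their first positions, which is the scatter of the measurement.
- **Arm:** it stands clear of everything.

No check failed.

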